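# Show the wide picture to the desk camera

## Robot

A 7-joint arm with a two-finger parallel gripper is mounted at the origin on the work surface. World frame = base frame: x ahead of the robot, y to its left, z up, the work surface at z = 0. Lengths are in m, angles in rad, forces in N, time in s.
With the tool pointing down it reaches from about 0.425 to 0.875 m from the base axis. Payload 4.7 kg.
Tool frame: the origin (TCP) lies midway between the tips of the shut fingers; the grasp point (between the pads) lies 19 mm behind it; z points along the fingers, y is the line along which they close (so a half turn about z gives the same grasp; the last joint's range is limited). The gripper opens to 87 mm and grips with 3 to 60 N. Pads are 19 mm wide; open, the fingers measure 117 mm over their backs; the gripper's body (75 mm by 190 mm) begins 51 mm behind the grasp point.
Start: joints at [-1.207, 0.321, -0.07, 1.45, 0.023, 1.371, -0.057], TCP at [0.223, 0.611, 0.223] pointing down, gripper open.
Joint ranges: [-2.86, 2.86], [-0.3, 2.09], [-1.38, 1.24], [0.06, 2.45], [-1.56, 4.7], [0.09, 2.05], [-2.69, 2.69]. Speed limits (rad/s): [2.57, 2.57, 3.14, 3.14, 3.14, 3.14, 3.14].

## Interface

Orientations are given as a rotation vector (axis times angle).
In Python, from bench import ctrl gives the robot as it stands. The module is installed in compiled form; this text tells all that it offers.
- The arm moves only by the shell command python3 -m handwheel 'ROWS' [FORCE]. ROWS is JSON, a list of rows, each a list of 7 numbers: the finger opening in m, from 0 to 0.087, then the shift along the tool's x, y, z in m, then the turn, a rotation vector about the tool's x, y, z in degrees. A call has 1 to 12 rows; each row shifts and turns the commanded pose from where the row before left it, along the tool's axes as they then stand; what a row does not reach is not made up. A row lasts 1/8 s, in which the tool goes at most 62.5 mm and 10.7 degrees, less where a joint would pass 70% of its speed; a pose out of reach is approached as far as the arm can. A call is refused whole if a number of a shift passes 0.0625 or a number of a turn 10.7, either way. A call with a gripper value outside its range is refused whole. The fingers move at their own pace and stop on an object; FORCE is the grip in N (left out, the last holds). Time passes only in rows, so rows that do not move let the fingers close. It gives the time, the measured TCP pose, the force, the opening and the grip force at its end, in the units of the state.
- ctrl.get_state(): the state, without advancing time (a new reading comes with each control period).
- ctrl.get_image(name): name is "scene" or "top" or "wrist"; returns (picture, depth): 480x640x3 uint8, blue, green, red; 480x640 float32, m along the optical axis (not along the pixel's ray), 0 where there is no reading.
- ctrl.camera_info(name): a dict with "intrinsics" (3x3 intrinsics, pixels), "R" (3x3) and "t" (3): a world point X has camera coordinates R X + t. Camera axes: x right, y down, z forward; pixel columns grow to the right and rows downward; lengths in m; the calibration is good to about 2 mm. A picture is of the moment at which its call begins: read the wrist's pose just before it. camera_info takes no time and is no camera call; for the wrist camera it gives the pose at the moment of the call.
- ctrl.close_job(): hands the job in; it is judged then, once.
The state is a dict: "time": time; "joint_positions": joint angles; "qd": joint speeds; "joint_torque": joint torques, N m; "position": TCP position; "tool_rot": TCP orientation; "ft_force": force on the tool from outside, world axes, zero at the start; "torque": the same for the moment, N m; "grip_width": opening from 0.0 (shut) to 1.0 (fully open); "grip_force": force on a finger pad.
Only numpy, scipy, OpenCV 4.12 (cv2) and the standard library are available. Lean on these libraries where they do the work, as an engineer would, in place of code of your own. Each camera call takes 0.05 s, during which the arm holds its last target. There are 200 camera calls.

## Task

Someone on the video call wants to see the small framed picture that is wider than it is tall: lift it out of the rack and hold it up to the desk camera, upright in the camera's view and not turned over, the picture side facing the lens squarely even though the head is tilted, its middle on the lens's line of sight 16 cm in front of the lens. Finish while holding it there still in the air, with nothing but the gripper carrying it. Do not bump the camera, and leave the other two frames, the set square, the books and the pencil cup where they are.

Things in the scene. Friction and masses are not known exactly. Their poses are not given: they have to be found in the camera images.
- wide_frame: the picture to show: rigid black frame 160 mm wide (y), 110 high (z), 12 thick (x), 0.18 to 0.37 kg. Origin: middle of its lower edge, half-way through the thickness; +x comes out of the picture side (paper mount with drawing; the back is plain brown wood), +z is up the picture. Stands upright in any of the rack's slots, picture side to the rack's +x.
- wide_frame_mid (a point): the middle of the picture side of the wide frame: in the frame's axes 6 mm in +x and 55 mm in +z from its origin. Axes as the frame's.
- tall_frame: another frame in the rack, 100 mm wide, 140 mm high, 12 mm thick, origin and axes as for the wide one; to be left in its slot
- square_frame: another frame in the rack, 130 mm wide, 130 mm high, 12 mm thick, origin and axes as for the wide one; to be left in its slot
- rack: light wooden rack, fixed: base board 230 (x) by 110 (y) mm, 10 mm thick, with three slots across it at x = -70, 0, +70 mm. Each slot is 15 mm wide between two ribs 6 mm thick, 100 mm long in y, reaching 38 mm above the desk; the frames stand on the board. Origin: centre of the underside; z up.
- camera: desk camera stand, fixed: round black foot (radius 65 mm, 14 mm high), column (radius 10 mm) on its middle, and 290 mm up a tilting black head 75 mm long, 70 wide, 46 high, its back 25 mm behind the column's axis. Origin: middle of the foot's underside. It looks to the origin's -x side and down by 0.15 to 0.55 rad, different each time; the head stays as set.
- lens (a point): the middle of the lens's front glass, 61 mm in front of the head's tilt axis. Axes are the head's: the lens looks along its -x, so +x points from the thing shown back into the camera; y is level; +z is up in the camera's view (the tilted up direction).
- view_point (a point): the point in the air on the lens's line of sight, 160 mm in front of the lens, where the middle of the picture side belongs. Axes as lens.
- set_square: flat brown wooden set square lying on the desk, 150 mm by 90 mm, 6 mm thick, origin near its middle; leave alone
- books: stack of four books lying on the desk, 150 mm by 210 mm, 86 mm high, origin under its middle; leave alone
- pencil_cup: white cup with pencils, radius 36 mm, 95 mm high (pencils to 156 mm), origin under its middle; leave alone
There are look-alikes about, which are no part of the job. What is shaped like the wide_frame but green or pink is not meant.

How it is judged:
On the way:
1. the wide frame is held by the gripper, lifted clear of the rack (height (world z) of wide_frame above 0.05 m and contact force between wide_frame and the fingers above 1 N and contact force between wide_frame and rack below 0.1 N), for 0.1 s.
At the end, for the whole second after the job is handed in: Gripper alone holds the wide frame still, over 60 mm above the desk; picture middle within 25 mm of the point 160 mm before the lens, facing it, square and level within 0.17 rad, right way up. Other frames upright in their slots; they and the other things within 20 mm of their starts (distance between wide_frame_mid and view_point below 0.025 m and angle between the x axis of wide_frame_mid and the x axis of lens, either way round below 0.17 rad and angle between the y axis of wide_frame_mid and the y axis of lens, either way round below 0.17 rad and x of lens in the frame of wide_frame above 0.1 m and angle between wide_frame's own z axis and vertical below 0.9 rad and height (world z) of wide_frame above 0.06 m and contact force between wide_frame and the fingers above 1 N and contact force between wide_frame and camera below 0.1 N and contact force between wide_frame and rack below 0.1 N and linear speed of wide_frame below 0.02 m/s and angular speed of wide_frame below 0.15 rad/s and distance of each of tall_frame, square_frame, set_square, books, pencil_cup from where it was at the start of the episode below 0.02 m and angle between each of tall_frame, square_frame's own z axis and vertical below 0.2 rad); the arm keeps its last pose, push and grip.
It fails at once if the camera is bumped (more than 4 N) (contact force between camera and anything else above 4 N).
It fails at once if another frame is pulled up or pushed over (moved over 30 mm) (distance of any of tall_frame, square_frame from where it was at the start of the episode above 0.03 m).
It fails at once if the set square, books or cup are shoved (over 30 mm) (distance of any of set_square, books, pencil_cup from where it was at the start of the episode above 0.03 m).
It also fails if it takes over 35 s, if anything falls off the work surface, if the arm or the gripper's body presses on something with over 40 N, if the wrist force passes 120 N, or if a joint passes its speed limit or range.

## Working session

There is one attempt and no reset: what is moved stays moved. The work goes in short steps, Python scripts to look and compute and a shell command to move; the robot and the scene stay as the last step left them, time stands still between calls to the robot, and variables do not carry over. Pictures are saved under pics/ and viewed, at most 10 in all, crops included, and the job is handed in when it is done.

```bash
mkdir -p pics; python3 - <<'E'
from bench import ctrl
import cv2, numpy as np
s=ctrl.get_state(); print(s)
for n in("scene","top"):
    p,d=ctrl.get_image(n); cv2.imwrite(f"pics/{n}0.png",p); np.save(f"{n}0.npy",d)
    c=ctrl.camera_info(n); print(n,c)
    np.savez(f"{n}cam.npz",K=c["intrinsics"],R=c["R"],t=c["t"])
E
```

```text
{'time': 0.0, 'joint_positions': array([-1.20688544,  0.32183467, -0.07007314,  1.45165209,  0.02263479,
        1.37079349, -0.05690122]), 'qd': array([ 2.46151702e-03, -4.32450467e-04,  2.06960869e-03,  5.71588376e-04,
       -7.85711091e-04,  7.65815816e-05, -7.72088302e-04]), 'joint_torque': array([ 1.76059707e-04, -4.91289246e+01, -4.03486155e-01, -3.12523091e+01,
       -6.36083423e-02,  4.38966625e-02,  1.97577883e-04]), 'position': array([0.22264761, 0.61010119, 0.22146535]), 'tool_rot': array([-5.46611388e-01, -3.09347241e+00,  2.96973905e-03]), 'ft_force': array([-0.30531047, -0.56655029,  0.31509667]), 'torque': array([ 0.00857125,  0.01975797, -0.0168235 ]), 'grip_force': 0.0, 'grip_width': 0.9964029683621286}
scene {'intrinsics': array([[487.6950109 ,   0.        , 321.78802147],
       [  0.        , 487.6950109 , 236.84093452],
       [  0.        ,   0.        ,   1.        ]]), 'R': array([[ 0.86050028,  0.50925777,  0.01399273],
       [ 0.31357364, -0.50780329, -0.8023761 ],
       [-0.40151071,  0.6948326 , -0.59665468]]), 't': array([-0.49494076,  0.00716279,  1.36736639])}
top {'intrinsics': array([[495.24619852,   0.        , 317.94105927],
       [  0.        , 495.24619852, 238.44717929],
       [  0.        ,   0.        ,   1.        ]]), 'R': array([[ 0.02575485, -0.99960881,  0.01090492],
       [-0.98294348, -0.02730951, -0.18186894],
       [ 0.1820956 , -0.00603491, -0.98326231]]), 't': array([0.04307658, 0.57423491, 1.28819655])}
```

View pics/scene0.png

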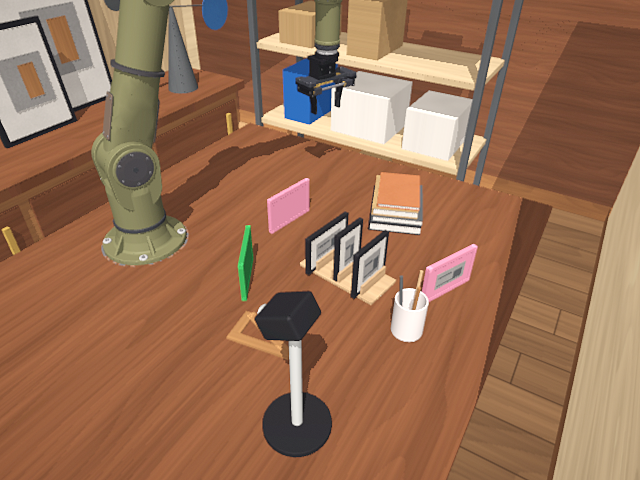

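View pics/top0.png

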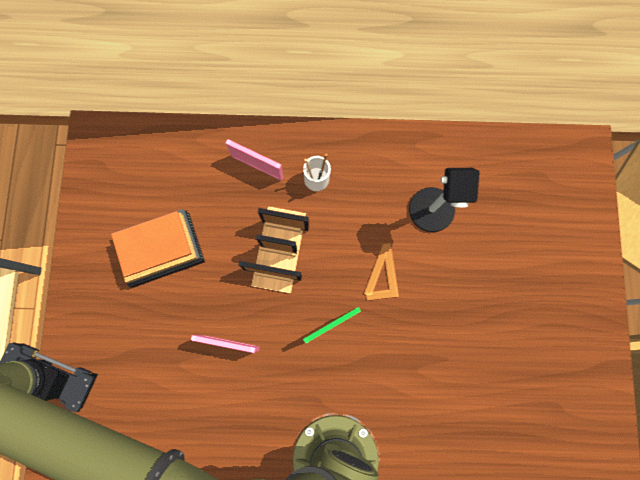

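The three black frames in the rack are the candidates: scene (327,243), (348,250) and (370,265); top (271,272), (276,243) and (284,219). The frame nearest the robot looks widest and lowest. The green and pink ones are excluded. I'll confirm with a crop and depth.

```bash
cat > h.py <<'E'
import numpy as np, cv2
def cloud(n,d=None):
    c=np.load(f"{n}cam.npz"); d=np.load(f"{n}0.npy") if d is None else d
    v,u=np.mgrid[:480,:640]
    P=np.stack([u,v,np.ones_like(u)],-1)@np.linalg.inv(c["K"]).T*d[...,None]
    return (P-c["t"])@c["R"]
def proj(n,X):
    c=np.load(f"{n}cam.npz"); p=(np.atleast_2d(X)@c["R"].T+c["t"])@c["K"].T
    return p[:,:2]/p[:,2:]
E
python3 - <<'E'
from h import *
s=cv2.imread("pics/scene0.png"); t=cv2.imread("pics/top0.png")
a=cv2.resize(s[200:310,290:410],None,fx=3.3,fy=3.3,interpolation=2); b=cv2.resize(t[195:305,230:350],None,fx=3.3,fy=3.3,interpolation=2)
c=cv2.resize(s[280:370,225:345],None,fx=3.3,fy=3.3)[:230]; 
cv2.imwrite("pics/crop.png",np.hstack([a,b]))
P=cloud("top")
# frame tops: points in rack area z>0.1
m=np.zeros((480,640),bool); m[200:300,230:320]=1
m&=(P[...,2]>0.095)&(P[...,2]<0.17)
n,l,st,ce=cv2.connectedComponentsWithStats(m.astype(np.uint8))
for i in range(1,n):
    q=P[l==i]
    if len(q)<30: continue
    (cx,cy),(w,h),ang=cv2.minAreaRect(q[:,:2].astype(np.float32)); print("frame",ce[i].round(),len(q),"c",cx,cy,w,h,ang,"z",np.percentile(q[:,2],[5,50,95]).round(4))
for n,box in(("top",(160,215,435,490)),("scene",(285,345,250,325))):
    P=cloud(n); q=P[box[0]:box[1],box[2]:box[3]].reshape(-1,3); q=q[(q[:,2]>.2)&(q[:,2]<.4)]
    print(n,len(q),q.min(0),q.max(0),cv2.minAreaRect(q[:,:2].astype(np.float32)))
P=cloud("top"); q=P[180:240,400:460].reshape(-1,3); q=q[(q[:,2]>.008)&(q[:,2]<.02)]; print("foot",cv2.minEnclosingCircle(q[:,:2].astype(np.float32)))
E
```

```text
frame [282. 216.] 400 c 0.6168041825294495 0.15150178968906403 0.12957367300987244 0.013433831743896008 81.16171264648438 z [0.0995 0.1373 0.1423]
frame [276. 241.] 312 c 0.5486817359924316 0.1661578118801117 0.09973204880952835 0.013195124454796314 81.1416244506836 z [0.1026 0.1472 0.1521]
frame [269. 268.] 333 c 0.4803020656108856 0.18207663297653198 0.15998198091983795 0.012838181108236313 81.23570251464844 z [0.1105 0.1189 0.1226]
top 1277 [ 0.61406987 -0.29649582  0.25211975] [ 0.70262932 -0.21550606  0.32262966] ((0.6582098007202148, -0.2558771073818207), (0.08105508238077164, 0.08831307291984558), 89.46731567382812)
scene 2577 [ 0.61381833 -0.2996326   0.23008827] [ 0.70731916 -0.22592619  0.32178705] ((0.6601254940032959, -0.26317745447158813), (0.09273536503314972, 0.07137645781040192), 2.4786534309387207)
foot ((0.6532107591629028, -0.25931769609451294), 0.0909612700343132)
```

View pics/crop.png

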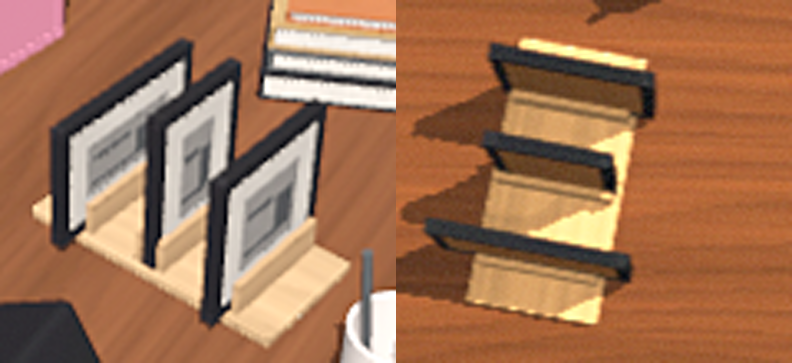

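The wide frame is confirmed: it is the one nearest the robot, 160 mm wide with its top at 0.12 m, picture side to +x. Next I need the pose of the camera head.

```bash
python3 - <<'E'
from h import *
s=cv2.imread("pics/scene0.png"); t=cv2.imread("pics/top0.png")
cv2.imwrite("pics/crop2.png",np.hstack([cv2.resize(s[280:350,245:330],None,fx=4.6,fy=4.6,interpolation=2),cv2.resize(t[155:225,405:490],None,fx=4.6,fy=4.6,interpolation=2)]))
rng=np.random.default_rng(0)
for n,box in(("top",(160,215,435,490)),("scene",(285,345,250,325))):
    q=cloud(n)[box[0]:box[1],box[2]:box[3]].reshape(-1,3); q=q[(q[:,2]>.22)&(q[:,2]<.36)]
    for k in range(3):
        best=None
        for _ in range(1500):
            a=q[rng.choice(len(q),3,0)]; nn=np.cross(a[1]-a[0],a[2]-a[0]); L=np.linalg.norm(nn)
            if L<1e-5: continue
            m=abs((q-a[0])@(nn/L))<.002
            if best is None or m.sum()>best.sum(): best=m
        r=q[best]; c=r.mean(0); v=np.linalg.svd(r-c)[2]; w=v[2]*np.sign(v[2,2])
        B=v[:2]; rect=cv2.minAreaRect(((r-c)@B.T).astype(np.float32)); bx=c+cv2.boxPoints(rect)@B
        print(n,len(r),"n",w.round(3),"c",c.round(4),"rect",np.round(rect[1],4)); print(bx.round(3).tolist())
        q=q[~best]
        if len(q)<80: break
q=cloud("top")[180:240,400:460].reshape(-1,3); q=q[(abs(q[:,2]-.014)<.004)&(np.hypot(q[:,0]-.64,q[:,1]+.24)<.09)]
for c0 in [0]:
    from scipy.optimize import minimize
    h=cv2.convexHull(q[:,:2].astype(np.float32))[:,0]; print("foot",cv2.minEnclosingCircle(h),len(q))
E
```

```text
top 661 n [-0.452 -0.024  0.892] c [ 0.6549 -0.261   0.3044] rect [0.0797 0.0691]
[[0.688, -0.294, 0.32], [0.686, -0.225, 0.321], [0.614, -0.227, 0.285], [0.617, -0.296, 0.284]]
top 218 n [-0.457 -0.015  0.889] c [ 0.6521 -0.2562  0.2994] rect [0.0828 0.0693]
[[0.687, -0.225, 0.318], [0.69, -0.294, 0.318], [0.616, -0.297, 0.28], [0.613, -0.228, 0.28]]
top 125 n [-0.452 -0.03   0.891] c [ 0.6513 -0.2642  0.3061] rect [0.0702 0.0631]
[[0.622, -0.293, 0.29], [0.621, -0.23, 0.292], [0.683, -0.23, 0.323], [0.684, -0.293, 0.322]]
scene 956 n [-0.44  -0.028  0.898] c [ 0.6585 -0.2663  0.3072] rect [0.0677 0.0728]
[[0.623, -0.297, 0.289], [0.689, -0.297, 0.321], [0.687, -0.229, 0.323], [0.622, -0.23, 0.291]]
scene 761 n [0.892 0.033 0.45 ] c [ 0.6972 -0.263   0.3021] rect [0.068 0.041]
[[0.705, -0.227, 0.283], [0.687, -0.228, 0.32], [0.69, -0.296, 0.319], [0.709, -0.294, 0.282]]
scene 716 n [ 0.042 -0.999  0.001] c [ 0.6674 -0.2964  0.2864] rect [0.0709 0.0413]
[[0.625, -0.298, 0.287], [0.643, -0.297, 0.25], [0.706, -0.295, 0.281], [0.688, -0.296, 0.318]]
foot ((0.6737278699874878, -0.259452223777771), 0.06470607966184616) 1059
```

View pics/crop2.png

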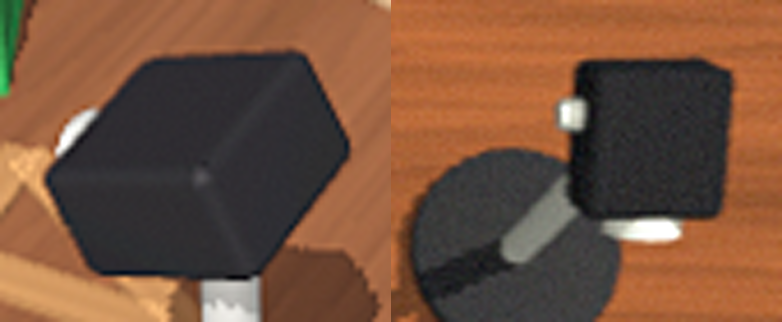

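The head is fitted. It looks toward −x, down about 0.464 rad, with the white lens at its −x edge (top (460,205)). The back and top planes agree with the given geometry. Next are the targets and a cross-check of the frame in the scene view.

```bash
cat >> h.py <<'E'
from scipy.spatial.transform import Rotation as Ro
th,ps=.464,.034
hx=np.array([np.cos(th)*np.cos(ps),np.cos(th)*np.sin(ps),np.sin(th)]); hy=np.array([-np.sin(ps),np.cos(ps),0]); HR=np.stack([hx,hy,np.cross(hx,hy)],1)
lens0=np.array([.6737,-.2605,.29])-.061*hx; view=lens0-.16*hx
a=np.deg2rad(-8.8); FR=np.array([[np.cos(a),-np.sin(a),0],[np.sin(a),np.cos(a),0],[0,0,1]]); F0=np.array([.4803,.1821,.010])
def delta(Rt,pt,st):
    R=Ro.from_rotvec(st["tool_rot"]); 
    print("pos",st["position"].round(4),"shift(tool)",(R.inv().apply(pt-st["position"])*1000).round(1),"mm; turn(tool)",np.rad2deg((R.inv()*Ro.from_matrix(Rt)).as_rotvec()).round(2),"t",round(st["time"],2),"w",round(st["grip_width"]*87,1),"gf",round(float(st["grip_force"]),1),"f",st["ft_force"].round(1))
def tool(R,s): return np.stack([s*R[:,1],s*R[:,0],-R[:,2]],1)   # x=s*fy, y=s*fx, z=-fz
E
python3 - <<'E'
from h import *
from bench import ctrl
s=ctrl.get_state(); print("R\n",Ro.from_rotvec(s["tool_rot"]).as_matrix().round(3)); print("view",view,"lens",lens0)
c=np.array([[.006,y,.11] for y in(-.08,.08)])@FR.T+F0; print("scene corners",proj("scene",c).round(1),"top",proj("top",c).round(1))
for g in(1,-1): print(g); delta(tool(FR,g),F0+[0,0,.25],s)
for n in ("top","scene"):
    P=cloud(n); q=((P-F0)@FR).reshape(-1,3); m=(abs(q[:,0])<.02)&(abs(q[:,1])<.1)&(q[:,2]>.05)&(q[:,2]<.14); r=q[m]; print(n,np.percentile(r,[1,50,99],axis=0).round(4).tolist())
    q=P.reshape(-1,3); m=(abs(q[:,0]-.43)<.17)&(abs(q[:,1]+.02)<.1)&(q[:,2]>.02); print("obst",q[m].min(0),q[m].max(0))
E
```

```text
R
 [[-0.939  0.343 -0.001]
 [ 0.343  0.939 -0.002]
 [-0.    -0.002 -1.   ]]
view [ 0.47618065 -0.26721825  0.19109614] lens [ 0.61918109 -0.26235436  0.26270075]
scene corners [[307.9 240. ]
 [347.8 212. ]] top [[300.  271.5]
 [238.1 260.2]]
1
pos [0.2226 0.6101 0.2215] shift(tool) [-388.8 -313.9  -37.9] mm; turn(tool) [-0.08  0.08 78.76] t 0.1 w 87.0 gf 0.0 f [ 0.3  0.2 -0.7]
-1
pos [0.2226 0.6101 0.2215] shift(tool) [-388.8 -313.9  -37.9] mm; turn(tool) [-8.0000e-02 -9.0000e-02 -1.0124e+02] t 0.1 w 87.0 gf 0.0 f [ 0.3  0.2 -0.7]
top [[-0.0064, -0.0798, 0.0527], [-0.0023, -0.0015, 0.1079], [0.006, 0.0786, 0.1138]]
obst [ 0.30150461 -0.04971128  0.10139677] [0.38659899 0.07966005 1.37060087]
scene [[-0.0052, -0.0818, 0.0511], [0.0051, -0.0169, 0.089], [0.0085, 0.0755, 0.1125]]
obst [ 0.29981117 -0.05270651  0.02028151] [0.39092183 0.07984177 0.1141306 ]
```

```bash
python3 -m handwheel '[[0.05,0,0,-0.03,0,0,0],[0.05,-0.0432,-0.0349,0,0,0,0],[0.05,-0.0432,-0.0349,0,0,0,0],[0.05,-0.0432,-0.0349,0,0,0,0],[0.05,-0.0432,-0.0349,0,0,0,0],[0.05,-0.0432,-0.0349,0,0,0,0],[0.05,-0.0432,-0.0349,0,0,0,0],[0.05,-0.0432,-0.0349,0,0,0,0],[0.05,-0.0432,-0.0349,0,0,0,0],[0.05,-0.0432,-0.0349,0,0,0,0]]' && python3 -m handwheel '[[0.05,0,0,0,0,0,10],[0.05,0,0,0,0,0,10],[0.05,0,0,0,0,0,10],[0.05,0,0,0,0,0,10],[0.05,0,0,0,0,0,10],[0.05,0,0,0,0,0,10],[0.05,0,0,0,0,0,10],[0.05,0,0,0,0,0,8.8],[0.05,0,0,0,0,0,0],[0.05,0,0,0,0,0,0]]'; python3 - <<'E'
from h import *
from bench import ctrl
s=ctrl.get_state(); delta(tool(FR,1),F0+[0,0,.083],s); print(s["joint_positions"].round(2))
ci=ctrl.camera_info("wrist"); p,d=ctrl.get_image("wrist")
np.savez("wristcam.npz",K=ci["intrinsics"],R=ci["R"],t=ci["t"])
for c,col in((np.array([[x,y,.11] for x in(-.006,.006) for y in(-.08,.08)]),(0,255,0)),):
    for u in proj("wrist",c@FR.T+F0): print(u.round(1)); cv2.drawMarker(p,tuple(int(round(k)) for k in u),col,0,12)
cv2.imwrite("pics/w1.png",p)
q=((cloud("wrist",d)-F0)@FR).reshape(-1,3); m=(abs(q[:,0])<.02)&(abs(q[:,1])<.1)&(q[:,2]>.1)&(q[:,2]<.13); r=q[m]; print(len(r), np.percentile(r,[2,50,98],axis=0).round(4).tolist() if len(r) else "")
E
```

```text
time: 1.35
position: [0.4809, 0.1806, 0.2524]
tool_rot: [-0.546, -3.094, -0.0]
ft_force: [0.9, 0.4, -0.9]
grip_width: 0.573
grip_force: 0.0
time: 2.6
position: [0.4802, 0.1823, 0.2524]
tool_rot: [-2.383, -2.047, 0.001]
ft_force: [-0.3, 0.1, -0.6]
grip_width: 0.573
grip_force: 0.0
pos [0.4802 0.1823 0.2524] shift(tool) [-1.000e-01  1.000e-01  1.594e+02] mm; turn(tool) [-0.02  0.01  0.1 ] t 2.6 w 49.9 gf 0.0 f [-0.3  0.1 -0.6]
[-0.72  0.01  0.31  1.75 -0.    1.38 -0.56]
[312.6 332.2]
[311.8 125.7]
[327.4 332.2]
[328.9 125.7]
3261 [[-0.0055, -0.0763, 0.11], [-0.0, 0.0077, 0.1115], [0.0059, 0.0771, 0.1129]]
```

View pics/w1.png

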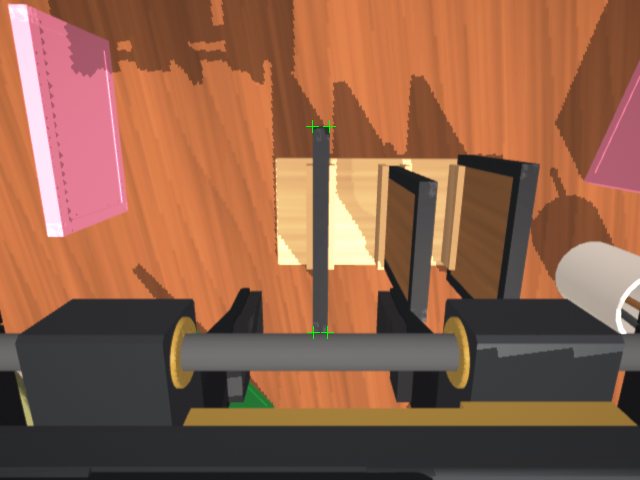

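The green predicted corner markers sit on the wide frame's ends (pixels (320,126) and (320,332)), so it is aligned. I'll descend and grip.

```bash
python3 -m handwheel '[[0.05,0,0,0.045,0,0,0],[0.05,0,0,0.045,0,0,0],[0.05,0,0,0.035,0,0,0],[0.05,0,0,0.02,0,0,0],[0.05,0,0,0.014,0,0,0],[0.05,0,0,0,0,0,0]]' && python3 -m handwheel '[[0,0,0,0,0,0,0],[0,0,0,0,0,0,0],[0,0,0,0,0,0,0],[0,0,0,0,0,0,0],[0,0,0,0,0,0,0],[0,0,0,0,0,0,0]]' 45
```

```text
time: 3.4
position: [0.4799, 0.1821, 0.0929]
tool_rot: [-2.385, -2.044, 0.002]
ft_force: [-0.5, 0.3, 0.1]
grip_width: 0.574
grip_force: 0.0
time: 4.15
position: [0.4806, 0.1824, 0.0937]
tool_rot: [2.386, 2.044, 0.001]
ft_force: [0.8, 1.0, 0.9]
grip_width: 0.135
grip_force: 45.0
```

```bash
python3 -m handwheel '[[0,0,0,-0.01,0,0,0],[0,0,0,-0.03,0,0,0],[0,0,0,-0.05,0,0,0],[0,0,0,-0.05,0,0,0],[0,0,0,-0.05,0,0,0],[0,0,0,-0.03,0,0,0],[0,0,0,0,0,0,0]]'; cat >> h.py <<'E'
def goal(off=(0,0,.0835),up=0): return tool(HR,1), view-HR@[.006,0,.055]+HR@np.array(off)+[0,0,up]
E
python3 - <<'E'
from h import *
from bench import ctrl
s=ctrl.get_state(); delta(*goal(),s); print(goal()[1]); delta(tool(FR,1),goal()[1],s)
E
```

```text
time: 5.03
position: [0.4814, 0.1826, 0.3161]
tool_rot: [2.385, 2.043, 0.008]
ft_force: [0.6, -0.1, -3.5]
grip_width: 0.133
grip_force: 45.0
pos [0.4814 0.1826 0.3161] shift(tool) [-449.    45.8  101. ] mm; turn(tool) [-26.27   2.35 -10.64] t 5.03 w 11.6 gf 45.0 f [ 0.6 -0.1 -3.5]
[ 0.45807094 -0.26783421  0.21389765]
pos [0.4814 0.1826 0.3161] shift(tool) [-449.    45.8  101. ] mm; turn(tool) [ 0.22 -0.18 -0.05] t 5.03 w 11.6 gf 45.0 f [ 0.6 -0.1 -3.5]
```

```bash
python3 -m handwheel '[[0,-0.03,0.003,0,0,0,0],[0,-0.045,0.0046,0,0,0,0],[0,-0.045,0.0046,0,0,0,0],[0,-0.045,0.0046,0,0,0,0],[0,-0.045,0.0046,0,0,0,0],[0,-0.045,0.0046,0,0,0,0],[0,-0.045,0.0046,0,0,0,0],[0,-0.045,0.0046,0,0,0,0],[0,-0.045,0.0046,0,0,0,0],[0,-0.04,0.0046,0,0,0,0],[0,-0.02,0.001,0,0,0,0],[0,0,0,0,0,0,0]]' && python3 -m handwheel '[[0,0,0,0,-5.2,0.5,-2.1],[0,0,0,0,-5.2,0.5,-2.1],[0,0,0,0,-5.2,0.5,-2.1],[0,0,0,0,-5.2,0.5,-2.1],[0,0,0,0,-5.2,0.5,-2.1],[0,0,0,0,0,0,0],[0,0,0,0,0,0,0]]'; python3 - <<'E'
from h import *
from bench import ctrl
s=ctrl.get_state(); delta(*goal(),s); print(s["joint_positions"].round(2))
E
```

```text
time: 6.52
position: [0.4544, -0.2706, 0.3117]
tool_rot: [-2.388, -2.037, 0.004]
ft_force: [-0.2, 0.4, -2.1]
grip_width: 0.133
grip_force: 45.0
time: 7.4
position: [0.4561, -0.2677, 0.3134]
tool_rot: [1.956, 2.01, 0.453]
ft_force: [0.4, 1.1, -2.4]
grip_width: 0.136
grip_force: 45.0
pos [ 0.4561 -0.2677  0.3134] shift(tool) [ -0.6 -40.5  90.9] mm; turn(tool) [-1.45 -0.11 -0.41] t 7.4 w 11.8 gf 45.0 f [ 0.4  1.1 -2.4]
[ 0.03 -0.3   0.52  1.93 -0.1   1.11  0.61]
```

```bash
python3 -m handwheel '[[0,0,-0.008,0.018,0,0,0],[0,0,-0.0081,0.0182,0,0,0],[0,0,-0.0081,0.0182,0,0,0],[0,0,-0.0081,0.0182,-1,0,-0.4],[0,-0.0006,-0.0081,0.0182,0,0,0],[0,0,0,0,0,0,0],[0,0,0,0,0,0,0]]'; python3 - <<'E'
from h import *
from bench import ctrl
s=ctrl.get_state(); delta(*goal(),s); print(s["joint_positions"].round(3))
out=[]
for n in("scene","top"):
    p,d=ctrl.get_image(n); cv2.imwrite(f"pics/{n}1.png",p); 
    q=((cloud(n,d)-view)@HR).reshape(-1,3)
    m=(abs(q[:,0])<.03)&(abs(q[:,1])<.09)&(abs(q[:,2])<.06); r=q[m]; print(n,len(r),np.percentile(r,[1,50,99],axis=0).round(4).tolist())
    if n=="scene":
        f=r[abs(r[:,0])<.012]; c=f.mean(0); v=np.linalg.svd(f-c)[2][2]; print("plane",c,v*np.sign(v[0]))
    u=proj(n,view)[0].astype(int); y,x=max(u[1]-85,0),max(u[0]-95,0); out.append(cv2.resize(p[y:y+170,x:x+190],(380,340)))
cv2.imwrite("pics/end.png",np.hstack(out))
E
```

```text
time: 8.28
position: [0.4601, -0.2676, 0.2155]
tool_rot: [1.933, 2.006, 0.469]
ft_force: [0.6, 1.2, -2.3]
grip_width: 0.139
grip_force: 45.0
pos [ 0.4601 -0.2676  0.2155] shift(tool) [-0.1 -2.6  0.6] mm; turn(tool) [-0.3  -0.11  0.16] t 8.28 w 12.1 gf 45.0 f [ 0.6  1.2 -2.3]
[ 0.007 -0.254  0.589  2.092 -0.167  0.896  0.725]
scene 4883 [[-0.0084, -0.0807, -0.0529], [0.0017, -0.0116, 0.0049], [0.0129, 0.0778, 0.0566]]
plane [ 0.00153874 -0.00855889  0.00328073] [ 0.9999857  -0.00499916 -0.00190045]
top 827 [[-0.0095, -0.0789, -0.0513], [0.0008, 0.0355, 0.0072], [0.0035, 0.0798, 0.0577]]
```

View pics/end.png

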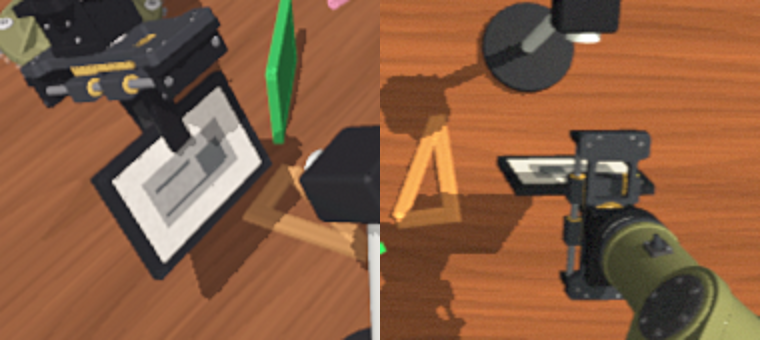

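The picture faces the lens (scene, left half): its plane is within 0.01 rad and its centre about 2 mm from the view point. I'll settle, check that the other frames haven't moved, and hand in.

```bash
python3 -m handwheel '[[0,0,0,0,0,0,0],[0,0,0,0,0,0,0],[0,0,0,0,0,0,0],[0,0,0,0,0,0,0]]'; python3 - <<'E'
from h import *
from bench import ctrl
p,d=ctrl.get_image("top"); P=cloud("top",d)
for y0,y1 in((200,232),(233,255)):
    q=P[y0:y1,235:320].reshape(-1,3); q=q[(q[:,2]>.125)&(q[:,2]<.17)]; print(cv2.minAreaRect(q[:,:2].astype(np.float32)),q[:,2].max())
s=ctrl.get_state(); delta(*goal(),s); print(abs(s["qd"]).max())
print(ctrl.close_job())
E
```

```text
time: 8.88
position: [0.4584, -0.2691, 0.2144]
tool_rot: [1.937, 2.003, 0.468]
ft_force: [0.4, 0.6, -1.9]
grip_width: 0.136
grip_force: 45.0
((0.6171441078186035, 0.1515493541955948), (0.12998956441879272, 0.013250763528048992), 80.84474182128906) 0.14699169487761354
((0.5486607551574707, 0.1660401076078415), (0.09981290251016617, 0.013392283581197262), 81.18824768066406) 0.15492111763806446
pos [ 0.4584 -0.2691  0.2143] shift(tool) [ 1.3 -0.4  0.3] mm; turn(tool) [-0.37 -0.05 -0.05] t 8.93 w 11.6 gf 45.0 f [ 0.  -0.2 -1.6]
0.0018572865137013305
the job is handed in; nothing more can be done
None
```

The wide frame is held upright and square to the lens, its middle within about 2 mm of the measured view point; the other two frames have not moved, and the job was handed in at about 9 s (no verdict was returned).

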